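Take the nested pots apart and set each on its cork mat

ROBOT

A 6-joint arm with a two-finger parallel gripper is mounted at the origin on a cart in front of the work surface, level with it; the furniture and walls round the work are solid. World frame = base frame: x ahead of the robot, y to its left, z up, the work surface at z = 0. Lengths are in mm, angles in rad, forces in N, time in s.
With the tool pointing down it reaches from about 350 to 875 mm from the base axis. Payload 4.2 kg.
Tool frame: the origin (TCP) lies between the finger pads; the fingertips stand 11 mm ahead of it and the grasp point (between the pads) lies 8 mm behind it; z points along the fingers, y is the direction in which the jaws open and shut (so a half turn about z gives the same grasp; the last joint's range is limited). The gripper opens to 85 mm and grips with 20 to 120 N. Pads are 22 mm wide; open, the fingers measure 114 mm over their backs; the gripper's body (76 mm by 85 mm) begins 54 mm behind the grasp point. The pads swing forward as they close: fully open they stand 13 mm farther back than shut.
Start: joints at [1.39, 0.385, 0.008, 0, -1.194, -0.259], TCP at [266.065, 565.516, 242.312] pointing down, gripper open.
Joint ranges: [-3.14, 3.14], [-1.21, 2.06], [-1.07, 1.41], [-3.16, 2.05], [-2.99, -0.16], [-3.1, 3.1]. Speed limits (rad/s): [2.79, 2.79, 3.14, 3.14, 3.14, 3.14].

INTERFACE

Orientations are given as a unit quaternion [x, y, z, w].
In Python, from bench import * gives the robot as it stands. The module is installed in compiled form; this text tells all that it offers.
- The arm moves only by the tool drive_tool, never from a script. Its argument "increments" is a list of rows, each a list of 3 entries, a list of its own where there are three numbers: the gripper command: -1 is shut, 1 is fully open, values between are in proportion, then the shift along the tool's x, y, z scaled (see below), then the turn about the tool's z scaled (see below). In form: [[hand, [tx, ty, tz], turn], ...]. A call has 1 to 20 rows; each row shifts and turns the commanded pose from where the row before left it, along the tool's axes as they then stand; what a row does not reach is not made up. The controller multiplies each number of a shift by 0.3 m and each number of a turn by 2 rad. A row lasts 1/8 s, in which the tool goes at most 62.5 mm and 10.7 degrees, less where a joint would pass 70% of its speed; a pose out of reach is approached as far as the arm can. A call with a number of a shift or a turn outside -1 to 1 is refused whole. A call with a gripper value outside its range is refused whole. The fingers move at their own pace and stop on an object; the grip force is fixed at half the most. Time passes only in rows, so rows that do not move let the fingers close. It gives the time, the measured TCP pose, the force and the opening at its end, in the units of the state.
- read_state(): the state, without advancing time (a new reading comes with each control period).
- get_image(name): name is "scene" or "top"; returns the picture (384x512x3 uint8, red, green, blue); there is no depth.
- calibration(name): a dict with "fovy" (degrees; the focal length in pixels is half the picture's height over the tangent of half this angle, whatever the lens; pixels are square), "cx", "cy" (the principal point, pixels), "R" (3x3) and "t" (3): a world point X has camera coordinates R X + t. Camera axes: x right, y down, z forward; pixel columns grow to the right and rows downward; lengths in mm; the calibration is good to about 2 mm. A picture is of the moment at which its call begins. calibration takes no time and is no camera call.
- job_done(): hands the job in, once; it reports no verdict.
The state is a dict: "clock": time; "joints": joint angles; "joint_vel": joint speeds; "joint_efforts": joint torques, N m; "position": TCP position; "ee_rot": TCP orientation; "contact_force": force on the tool from outside, world axes, zero at the start; "wrist_torque": the same for the moment, N m; "gripper_width": finger opening in mm.
Only numpy, scipy, OpenCV 4.12 (cv2) and the standard library are available. Lean on these libraries where they do the work, as an engineer would, in place of code of your own. Each camera call takes 0.05 s, during which the arm holds its last target.

TASK

A rubber bung, a tall jar, a beaker and a low dish are stored nested in one another on the bench; take them apart one at a time from the top down, and stand each upright in the recess of the cork mat of its own size: bung on the smallest mat, jar on the next larger, beaker on the next, dish on the largest. Twist the bung by about a quarter turn as you work it out of the mouth of the jar, and do not tip any of the things over.

Things in the scene. Friction and masses are not known exactly. Their poses are not given: they have to be found in the camera images.
- bung: plain grey rubber bung on top, 52 mm high: tapered foot 20 mm high, 30 mm across below and 36 mm above, under a round head 42 mm across, 28 mm high, with a rib 32 x 6 x 4 mm along x on top. At the start the head's shoulder rests on the jar's rim, the foot hangs loosely in the mouth. Origin: centre of the foot's underside, z up; 78 mm above the jar's origin when seated. About 50 g
- jar: tall white plastic jar, round and straight, 48 mm outside, 98 mm high, wall 4.5 mm, floor 4 mm, open at the top. It stands loosely on the beaker's inner floor at the start and stands 36 mm out of it. Origin: centre of its underside, z up along its axis. 70 g, give or take
- beaker: white plastic beaker, round and straight, no spout, 59 mm outside, 66 mm high, wall 3 mm, floor 4 mm. It stands loosely on the dish's inner floor at the start and stands 32 mm out of it. Origin: centre of its underside, z up along its axis. 80 g, give or take
- dish: low round white plastic dish at the bottom of the stack, 69 mm outside, 38 mm high, wall 2.5 mm, floor 4 mm. It stands on the worktop (z = 0) at the start. Origin: centre of its underside, z up along its axis. 120 g, give or take
- mat_bung: smallest of four round cork mats with a raised rim, alike but for size; it belongs to the bung. 56 mm outside; flat round recess 44 mm across, floor 4 mm above the worktop; rim 6 mm wide, its top 8 mm above the worktop. Fixed. Origin: centre of the underside, z up
- mat_jar: second smallest of four round cork mats with a raised rim, alike but for size; it belongs to the jar. 74 mm outside; flat round recess 62 mm across, floor 4 mm above the worktop; rim 6 mm wide, its top 8 mm above the worktop. Fixed. Origin: centre of the underside, z up
- mat_beaker: second largest of four round cork mats with a raised rim, alike but for size; it belongs to the beaker. 85 mm outside; flat round recess 73 mm across, floor 4 mm above the worktop; rim 6 mm wide, its top 8 mm above the worktop. Fixed. Origin: centre of the underside, z up
- mat_dish: largest of four round cork mats with a raised rim, alike but for size; it belongs to the dish. 95 mm outside; flat round recess 83 mm across, floor 4 mm above the worktop; rim 6 mm wide, its top 8 mm above the worktop. Fixed. Origin: centre of the underside, z up
There are look-alikes about, which are no part of the job. What is shaped like the mat_bung but yellow is not meant.

How it is judged:
By the outcome, as a careful person would: the job done as asked, in the order asked, and still so for the second after the job is handed in, with the robot touching nothing.
It also fails if it takes over 128 s, if anything falls off the work surface, if the arm or the gripper's body presses on something with over 40 N, if the wrist force passes 120 N, or if a joint passes its speed limit or range.

## Working session

There is one attempt and no reset: what is moved stays moved. The work goes in short steps, Python scripts to look and compute and a tool call to move; the robot and the scene stay as the last step left them, time stands still between calls to the robot, and variables do not carry over. Pictures are saved under pics/ and viewed, and the job is handed in when it is done.

Besides the shell and the picture viewer there is one more tool, called by a JSON object that holds its "name" and its "arguments", one argument or row to a line. drive_tool: Moves the arm, as the interface text tells. Shifts and turns lie within -1 to 1; 1 stands for 0.3 m of shift or 2 rad of turn. Its arguments: {"type":"object","properties":{"increments":{"type":"array"}},"required":["increments"]}

```bash
mkdir -p pics
python3 - <<'E'
from bench import *
import cv2
for n in ("scene","top"):
    im=get_image(n); cv2.imwrite(f"pics/{n}0.png",im[:,:,::-1]); print(n,calibration(n))
s=read_state()
for k in s: print(k,s[k])
E
```

```text
scene {'fovy': 50.05935902615409, 'cx': 257.8743496265312, 'cy': 192.7021921732542, 'R': array([[ 0.87903254, -0.47634985, -0.01981446],
       [-0.24053593, -0.40722314, -0.88108557],
       [ 0.41163607,  0.77926898, -0.47254164]]), 't': array([-582.02354068,  194.31523983,  933.38505717])}
top {'fovy': 54.48618349893098, 'cx': 257.5602552554755, 'cy': 192.92362149778177, 'R': array([[-0.16636063, -0.98606405, -0.00135158],
       [-0.96622284,  0.16328646, -0.19937641],
       [ 0.19681861, -0.03186246, -0.97992205]]), 't': array([-25.32875228, 611.89503648, 935.00764675])}
clock 0.1
joints [ 1.38962128e+00  3.85462066e-01  6.75663913e-03 -4.23936049e-04
 -1.19403263e+00 -2.58618206e-01]
joint_vel [ 0.00085394 -0.00144526  0.00180124  0.00163266 -0.00071409 -0.00054001]
joint_efforts [-3.62941046e-04 -3.93322742e+01  1.88928008e+01  4.19790432e+00
 -2.63640301e-03  6.66632616e-06]
position [265.85607605 565.07178927 241.34094276]
ee_rot [ 9.75902469e-01 -2.18204925e-01 -1.59293011e-04  9.77766651e-04]
contact_force [ 0.2054642   0.12019522 -0.22856411]
wrist_torque [-0.00542849  0.01143412  0.00883981]
gripper_width 85.5355620927532
```

View pics/scene0.png

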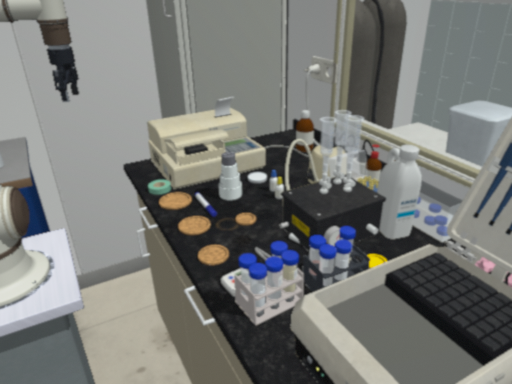

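View pics/top0.png

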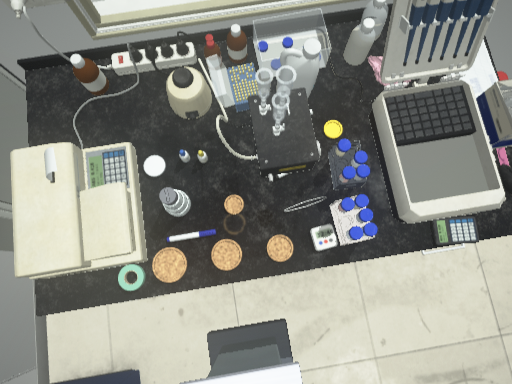

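The top picture shows the stack near (172,200). The four cork mats are near (169,265), (227,255), (281,248) and (233,204), and the yellow look-alike is at (333,129). I'll zoom in for the positions.

Run:
```python
import cv2
im=cv2.imread("pics/top0.png")[160:300,105:305]
cv2.imwrite("pics/topz.png",cv2.resize(im,None,fx=4,fy=4,interpolation=cv2.INTER_CUBIC))
im=cv2.imread("pics/scene0.png")[135:285,130:330]
cv2.imwrite("pics/scenez.png",cv2.resize(im,None,fx=4,fy=4,interpolation=cv2.INTER_CUBIC))
```

```text
(no output)
```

View pics/topz.png

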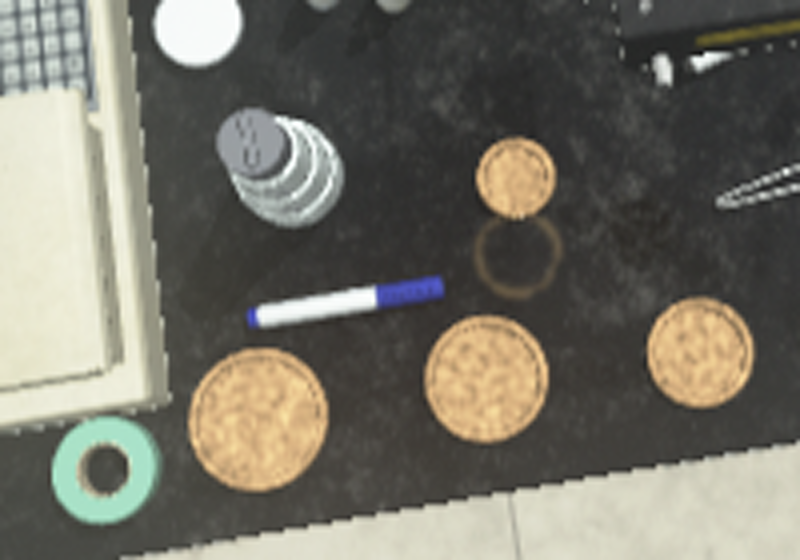

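View pics/scenez.png

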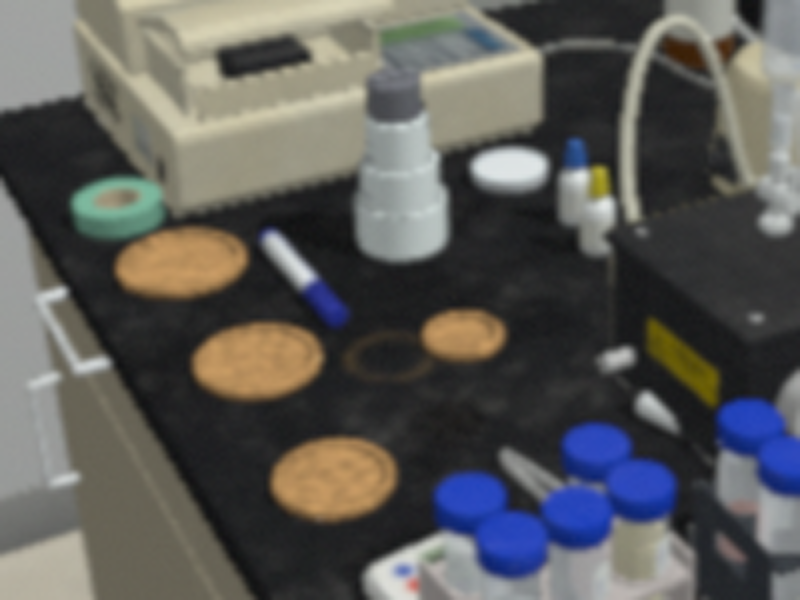

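```bash
cat > h.py <<'E'
import numpy as np, cv2, json
from bench import *
from scipy.optimize import least_squares
C={n:calibration(n) for n in("scene","top")}
def proj(n,P):
    c=C[n];f=192/np.tan(np.radians(c["fovy"])/2)
    q=np.atleast_2d(P)@c["R"].T+c["t"]
    return np.c_[c["cx"]+f*q[:,0]/q[:,2],c["cy"]+f*q[:,1]/q[:,2]]
def ray(n,uv,z):
    c=C[n];f=192/np.tan(np.radians(c["fovy"])/2)
    d=c["R"].T@np.array([(uv[0]-c["cx"])/f,(uv[1]-c["cy"])/f,1]);o=-c["R"].T@c["t"]
    return (o+d*(z-o[2])/d[2])[:2]
A=np.linspace(0,2*np.pi,90)
def hullc(n,xy,rz):
    P=np.vstack([np.c_[xy[0]+r*np.cos(A),xy[1]+r*np.sin(A),0*A+z] for r,z in rz])
    h=cv2.convexHull(proj(n,P).astype(np.float32));m=cv2.moments(h)
    return np.array([m['m10']/m['m00'],m['m01']/m['m00']]),m['m00']
def fit(n,c,rz):
    x0=ray(n,c,rz[0][1])
    r=least_squares(lambda x:hullc(n,x,rz)[0]-c,x0,diff_step=1e-4)
    return r.x,hullc(n,r.x,rz)[1]
def comps(mask,amin=60):
    k,l,s,ce=cv2.connectedComponentsWithStats(mask.astype(np.uint8))
    return [(ce[i],s[i][4]) for i in range(1,k) if s[i][4]>=amin]
E
python3 - <<'E'
from h import *
for n in("top","scene"):
    im=cv2.imread(f"pics/{n}0.png");hsv=cv2.cvtColor(im,cv2.COLOR_BGR2HSV)
    m=(hsv[...,0]>8)&(hsv[...,0]<20)&(hsv[...,1]>80)&(hsv[...,2]>120)
    m=cv2.morphologyEx(m.astype(np.uint8),cv2.MORPH_CLOSE,np.ones((3,3)))
    for c,a in comps(m):
        for R in(28,37,42.5,47.5):
            x,A_=fit(n,c,[(R,0),(R,8)])
            if abs(A_/a-1)<.13: print(n,c.round(1),a,R,x.round(1),round(A_))
print("bungtop top",ray("top",(168.5,195.75),134))
# dish lower: top-view stack bottom dish rim outline
for z in (0,38): print(ray("scene",(130+402/4,135+0),z))
E
```

```text
top [233.6 204. ] 313 28 [590.7 -56.9] 317
top [279.6 247.7] 580 37 [ 449.2 -162.6] 581
top [226.1 254.2] 778 42.5 [456.3 -15.6] 775
top [169.1 264.4] 985 47.5 [455.3 141.8] 996
scene [175.1 200.1] 417 42.5 [458.5 144.8] 374
scene [175.1 200.1] 417 47.5 [458.6 145. ] 458
scene [194.2 224.6] 452 42.5 [459.7 -12.9] 499
scene [213.2 254.1] 479 37 [ 452.5 -160.7] 527
bungtop top [614.24363735  93.71800904]
[842.7891574  574.95146011]
[800.49364076 480.04136545]
```

Run:
```python
from h import *
from scipy.optimize import least_squares
# whole-stack silhouette by centroid of mask in ROI
for n,roi in(("top",(155,180,195,222)),("scene",(212,150,248,204))):
    im=cv2.imread(f"pics/{n}0.png")
    x0,y0,x1,y1=roi;g=im[...,1]
    m=np.zeros(g.shape,np.uint8);m[y0:y1,x0:x1]=g[y0:y1,x0:x1]>(75 if n=="top" else 75)
    vis=cv2.resize(im[y0-10:y1+10,x0-10:x1+10],None,fx=8,fy=8,interpolation=cv2.INTER_CUBIC)
    for col,xy in(((0,0,255),(612,92)),((0,255,0),ray("top",(168.5,195.75),134))):
      for r,z in((34.5,0),(34.5,38),(29.5,70),(24,106),(21,134)):
        p=proj(n,np.c_[xy[0]+r*np.cos(A),xy[1]+r*np.sin(A),0*A+z])
        cv2.polylines(vis,[np.int32(((p-[x0-10,y0-10]+.5)*8))],True,col,1)
    cv2.imwrite(f"pics/st_{n}.png",vis[:600])
```

```text
(no output)
```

View pics/st_top.png

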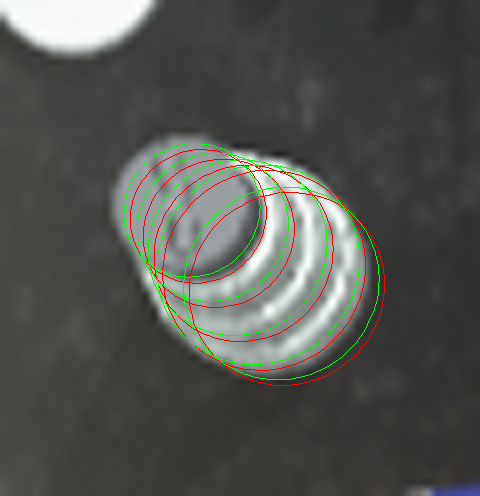

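View pics/st_scene.png

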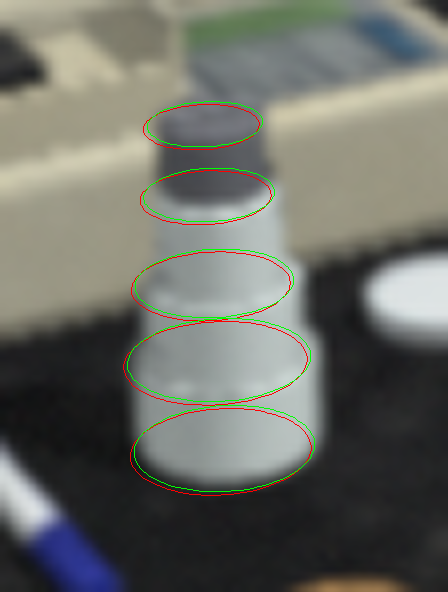

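Run:
```python
from h import *
def circ(n,xy,r,z): return proj(n,np.c_[xy[0]+r*np.cos(A),xy[1]+r*np.sin(A),0*A+z])
def colc(n,xy,r,z0,z1):
    a=np.vstack([circ(n,xy,r,z0),circ(n,xy,r,z1)]);return (circ(n,xy,r,z0)[:,0].max()+circ(n,xy,r,z0)[:,0].min()+circ(n,xy,r,z1)[:,0].max()+circ(n,xy,r,z1)[:,0].min())/4
def ft(x):
    t=circ("top",x,21,134).mean(0); d=np.vstack([circ("top",x,34.5,0),circ("top",x,34.5,38)])
    return np.r_[t-[166.8,194.8],d[:,0].max()-190.1,d[:,1].max()-216.4]
def fs(x):
    return np.r_[colc("scene",x,21,106,134)-228.1,colc("scene",x,24,70,106)-228.8,colc("scene",x,29.5,38,70)-229.75,colc("scene",x,34.5,0,38)-229.9,
     circ("scene",x,21,134)[:,1].min()-152.4,circ("scene",x,34.5,0)[:,1].max()-200.4]
for f in(ft,fs,lambda x:np.r_[ft(x),fs(x)]):
    r=least_squares(f,[614,93],diff_step=1e-4);print(r.x.round(1),r.fun.round(2))
```

```text
[617.  98.] [-0.15  0.09  0.17 -0.11]
[617.1  93.9] [ 0.15  0.03 -0.32  0.13 -0.4   0.32]
[617.8  97.1] [ 0.15 -0.27  0.44 -0.44 -0.1  -0.22 -0.57 -0.11 -0.81 -0.2 ]
```

{"name": "drive_tool", "arguments": {
  "increments": [
    [1, [0, 0, -0.03], 0.09],
    [1, [0, 0, -0.03], 0.09],
    [1, [0, 0, -0.03], 0.09],
    [1, [0, 0, -0.03], 0.09],
    [1, [0, 0, -0.03], 0.09],
    [1, [0, 0, -0.03], 0.09],
    [1, [0, 0, -0.03], 0.025],
    [1, [0, 0, 0], 0]
  ]
}}

```text
clock: 1.1
position: [266.1, 565.6, 305.5]
ee_rot: [0.708, -0.707, -0.0, -0.0]
contact_force: [-0.8, -0.8, 0.1]
gripper_width: 85.0
```

{"name": "drive_tool", "arguments": {
  "increments": [
    [1, [0.13, -0.0975, 0], 0],
    [1, [0.13, -0.0975, 0], 0],
    [1, [0.13, -0.0975, 0], 0],
    [1, [0.13, -0.0975, 0], 0],
    [1, [0.13, -0.0975, 0], 0],
    [1, [0.13, -0.0975, 0], 0],
    [1, [0.13, -0.0975, 0], 0],
    [1, [0.13, -0.0975, 0], 0],
    [1, [0.13, -0.0975, 0], 0],
    [1, [0.13, -0.0975, 0], 0],
    [1, [0.13, -0.0975, 0], 0],
    [1, [0.13, -0.0975, 0], 0],
    [1, [0, 0, 0], 0],
    [1, [0, 0, 0], 0]
  ]
}}

```text
clock: 2.85
position: [617.1, 97.8, 304.4]
ee_rot: [0.707, -0.707, -0.0, 0.001]
contact_force: [0.2, 0.8, 0.0]
gripper_width: 85.4
```

{"name": "drive_tool", "arguments": {
  "increments": [
    [1, [0, 0, 0.09], 0],
    [1, [0, 0, 0.09], 0],
    [1, [0, 0, 0.09], 0],
    [1, [0, 0, 0.09], 0],
    [1, [0, 0, 0.09], 0],
    [1, [0, 0, 0], 0],
    [1, [0, 0, 0], 0]
  ]
}}

```text
clock: 3.72
position: [618.0, 98.8, 171.7]
ee_rot: [0.708, -0.706, 0.001, -0.001]
contact_force: [0.0, -0.5, 0.5]
gripper_width: 85.0
```

```bash
cat > look.py <<'E'
import sys
from h import *
# look.py tag  scene-roi  top-roi
tag=sys.argv[1]
for n,a in(("scene",sys.argv[2]),("top",sys.argv[3])):
    x0,y0,x1,y1=map(int,a.split(","));im=get_image(n)[:,:,::-1];cv2.imwrite(f"pics/raw_{n}_{tag}.png",im)
    f=min(800/(x1-x0),600/(y1-y0))
    cv2.imwrite(f"pics/{n}_{tag}.png",cv2.resize(im[y0:y1,x0:x1],None,fx=f,fy=f,interpolation=cv2.INTER_CUBIC)); print(n,f)
s=read_state();print(s["clock"],s["position"].round(1),s["joints"].round(2))
E
python3 look.py a 180,90,280,210 130,140,230,240
```

```text
scene 5.0
top 6.0
3.825 [618.2  98.6 172.1] [ 0.42  0.44 -0.09  0.   -1.04 -0.41]
```

View pics/scene_a.png

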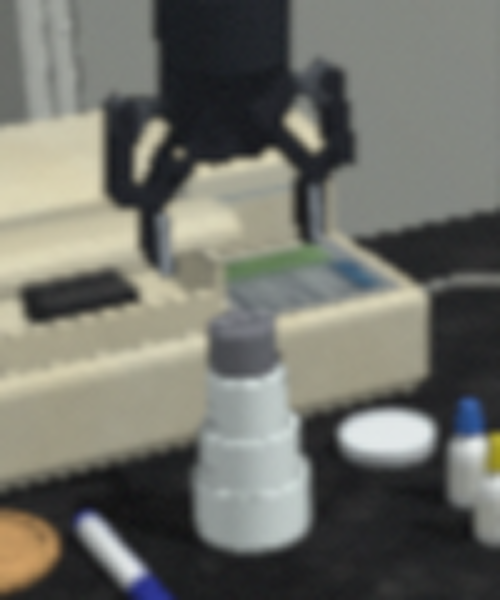

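View pics/top_a.png

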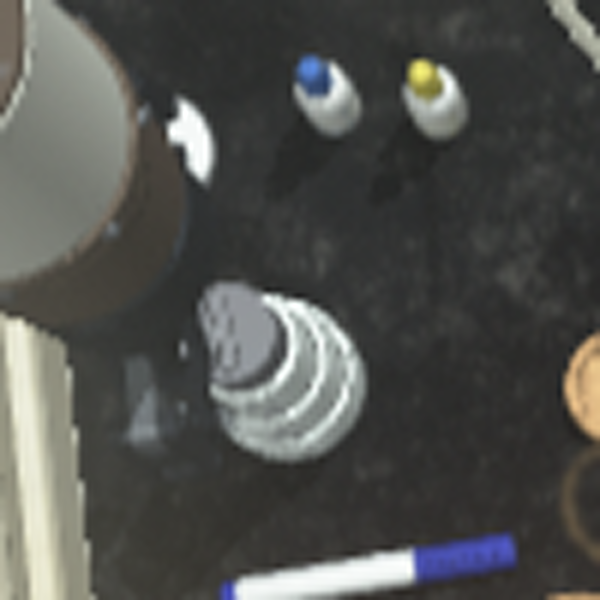

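Run:
```python
from h import *
for z in(161,172): print(z,[((proj("scene",[618.2+s*42.5,98.6,z])[0]-[180,90])*5).round(0) for s in(-1,1)],[((proj("top",[618.2+s*42.5,98.6,z])[0]-[130,140])*6).round(0) for s in(-1,1)])
for p in((618.2,98.6,134),(618,94,134),(615,97,134)): print(p,((proj("scene",p)[0]-[180,90])*5).round(0),((proj("top",p)[0]-[130,140])*6).round(0))
```

```text
161 [array([168., 292.]), array([302., 264.])] [array([214., 417.]), array([190., 212.])]
172 [array([167., 274.]), array([301., 246.])] [array([208., 413.]), array([183., 206.])]
(618.2, 98.6, 134) [238. 321.] [218. 327.]
(618, 94, 134) [241. 324.] [229. 326.]
(615, 97, 134) [235. 323.] [223. 334.]
```

The view along the scene camera agrees with the tool pose to about 2 mm, and the jaws straddle the bung. Next I'll descend and grip the head.

{"name": "drive_tool", "arguments": {
  "increments": [
    [1, [0, 0, 0.0425], 0],
    [1, [0, 0, 0.0425], 0],
    [1, [0, 0, 0.0425], 0],
    [1, [0, 0, 0.0425], 0],
    [1, [0, 0, 0], 0],
    [1, [0, 0, 0], 0]
  ]
}}

```text
clock: 4.58
position: [617.9, 97.9, 119.5]
ee_rot: [0.708, -0.707, 0.0, -0.0]
contact_force: [0.4, -0.4, 0.8]
gripper_width: 85.5
```

```bash
python3 look.py b 180,90,280,210 130,140,230,240
```

```text
scene 5.0
top 6.0
4.675 [618.   98.  119.9] [ 0.42  0.49 -0.15  0.   -0.93 -0.41]
```

View pics/scene_b.png

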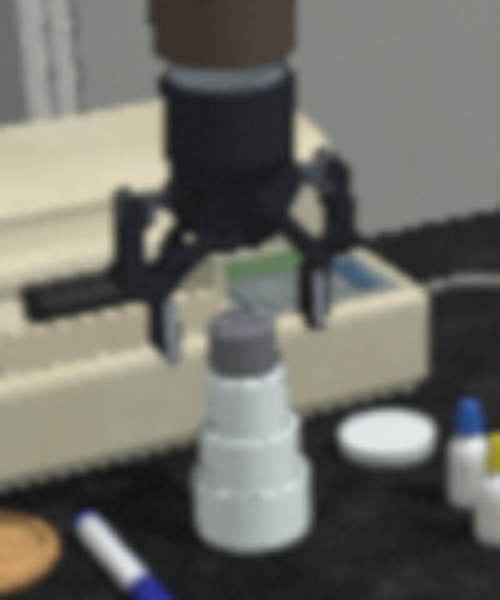

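Jaws centred (pads at 176 and 312, head at 243 zoomed). I'll close.

{"name": "drive_tool", "arguments": {
  "increments": [
    [0.2, [0, 0, 0], 0],
    [0.1, [0, 0, 0], 0],
    [0, [0, 0, 0], 0],
    [-0.1, [0, 0, 0], 0],
    [-1, [0, 0, 0], 0],
    [-1, [0, 0, 0], 0],
    [-1, [0, 0, 0], 0],
    [-1, [0, 0, 0], 0]
  ]
}}

```text
clock: 5.68
position: [617.9, 97.9, 119.7]
ee_rot: [0.708, -0.707, 0.0, -0.0]
contact_force: [-0.0, -0.2, 4.3]
gripper_width: 39.3
```

```bash
python3 look.py c 180,90,280,210 130,140,230,240
```

```text
scene 5.0
top 6.0
5.775 [617.9  97.9 119.8] [ 0.42  0.49 -0.15  0.   -0.93 -0.41]
```

View pics/scene_c.png

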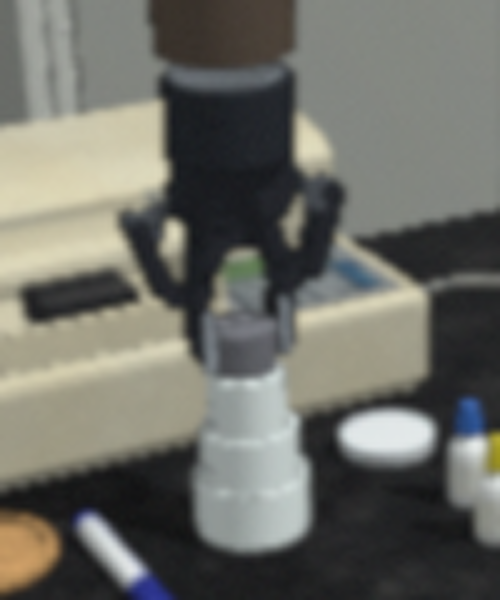

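{"name": "drive_tool", "arguments": {
  "increments": [
    [-1, [0, 0, -0.004], 0],
    [-1, [0, 0, -0.006], -0.0875],
    [-1, [0, 0, -0.006], -0.0875],
    [-1, [0, 0, -0.006], -0.0875],
    [-1, [0, 0, -0.006], -0.0875],
    [-1, [0, 0, -0.006], -0.0875],
    [-1, [0, 0, -0.006], -0.0875],
    [-1, [0, 0, -0.006], -0.0875],
    [-1, [0, 0, -0.006], -0.0875],
    [-1, [0, 0, -0.006], -0.085],
    [-1, [0, 0, -0.01], 0],
    [-1, [0, 0, -0.03], 0],
    [-1, [0, 0, -0.05], 0],
    [-1, [0, 0, -0.05], 0],
    [-1, [0, 0, 0], 0],
    [-1, [0, 0, 0], 0]
  ]
}}

```text
clock: 7.78
position: [617.2, 97.9, 178.7]
ee_rot: [1.0, -0.0, -0.0, -0.0]
contact_force: [0.2, 0.1, -0.1]
gripper_width: 39.6
```

```bash
python3 look.py d 180,90,280,210 130,140,230,240
```

```text
scene 5.0
top 6.0
7.875 [617.1  97.8 178.1] [ 0.42  0.43 -0.08 -0.   -1.06  1.16]
```

View pics/scene_d.png

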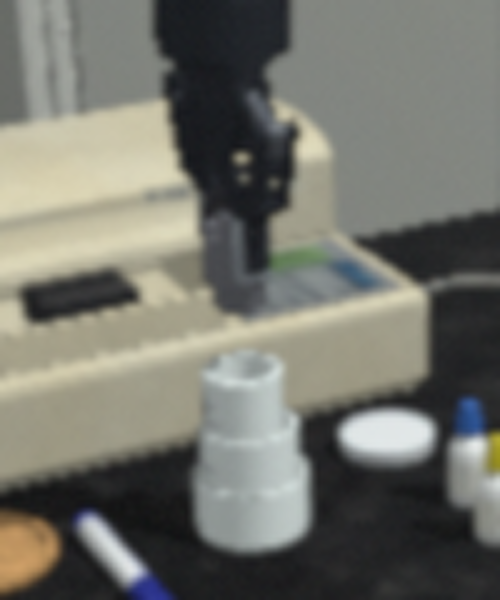

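View pics/top_d.png

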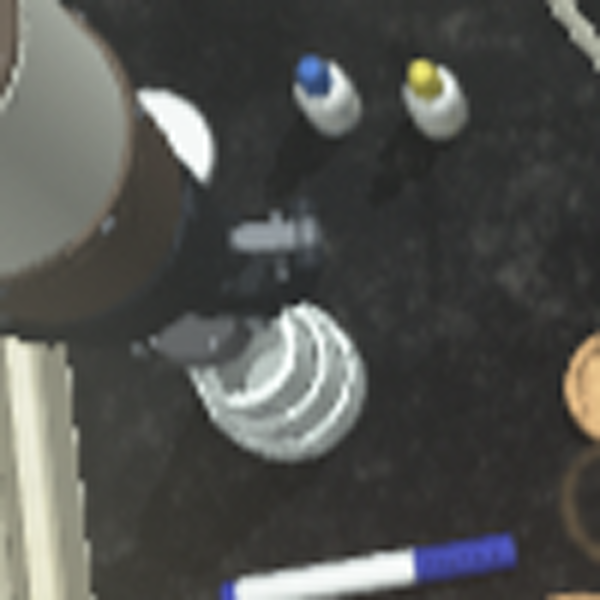

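{"name": "drive_tool", "arguments": {
  "increments": [
    [-1, [-0.014, 0.0855, 0], 0],
    [-1, [-0.014, 0.0855, 0], 0],
    [-1, [-0.014, 0.0855, 0], 0],
    [-1, [-0.014, 0.0855, 0], 0],
    [-1, [-0.014, 0.0855, 0], 0],
    [-1, [-0.014, 0.0855, 0], 0],
    [-1, [0, 0, 0.07], 0],
    [-1, [0, 0, 0.07], 0],
    [-1, [0, 0, 0.07], 0],
    [-1, [0, 0, 0.07], 0],
    [-1, [0, 0, 0.07], 0],
    [-1, [0, 0, 0.04], 0],
    [-1, [0, 0, 0], 0],
    [-1, [0, 0, 0], 0]
  ]
}}

```text
clock: 9.62
position: [592.9, -56.2, 62.5]
ee_rot: [1.0, 0.0, 0.001, 0.0]
contact_force: [0.3, -0.4, 0.1]
gripper_width: 39.0
```

```bash
python3 look.py e 190,150,290,250 190,150,290,250
```

```text
scene 6.0
top 6.0
9.725 [593.  -56.   62.7] [ 0.18  0.52 -0.28  0.   -0.77  1.39]
```

View pics/scene_e.png

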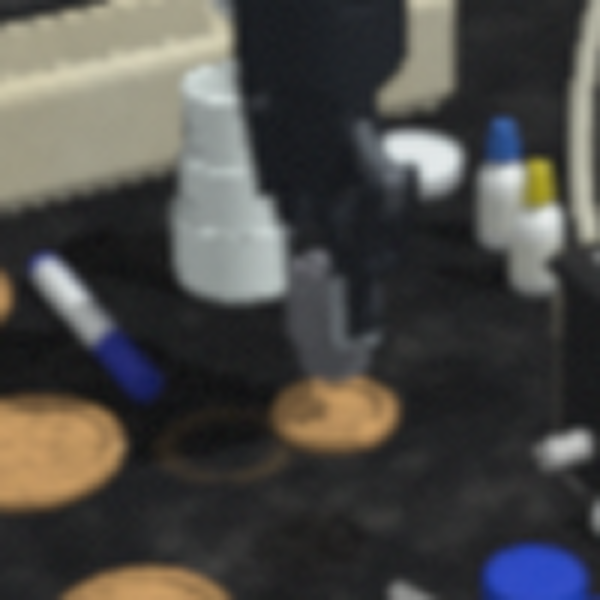

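View pics/top_e.png

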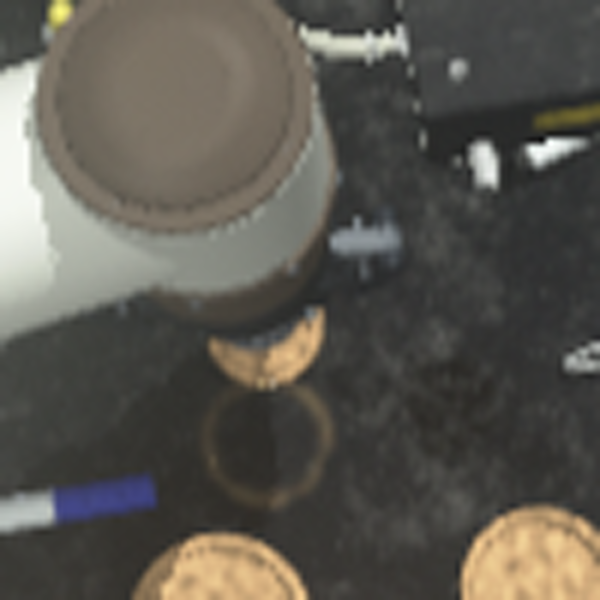

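Run:
```python
from h import *
z=lambda p:((proj("scene",p)[0]-[190,150]+.5)*6).round(0)
print(z([593,-56,29]),z([592,-56,4]),z([592,-56,8]),[z([592+a,-56+b,8]) for a,b in((28,0),(-28,0),(0,28),(0,-28))])
m=None
im=cv2.imread("pics/scene0.png");hsv=cv2.cvtColor(im,cv2.COLOR_BGR2HSV)
m=(hsv[...,0]>5)&(hsv[...,0]<22)&(hsv[...,1]>70)&(hsv[...,2]>90)
m[:, :230]=0;m[:210]=0;m[228:]=0;m[:,262:]=0
for c,a in comps(m): print(c,a,fit("scene",c,[(28,0),(28,8)]))
```

```text
[334. 367.] [334. 414.] [334. 407.] [array([388., 391.]), array([278., 423.]), array([306., 380.]), array([362., 435.])]
[245.49537037 218.41203704] 216 (array([593.53155395, -55.15756489]), 221.25674640655052)
```

{"name": "drive_tool", "arguments": {
  "increments": [
    [-1, [0, 0, 0.03], 0],
    [-1, [0, 0, 0.025], 0],
    [-1, [0, 0, 0.012], 0],
    [-1, [0, 0, 0.008], 0],
    [-1, [0, 0, 0.003], 0],
    [-1, [0, 0, 0.003], 0],
    [-1, [0, 0, 0], 0]
  ]
}}

```text
clock: 10.6
position: [592.5, -56.0, 37.8]
ee_rot: [1.0, 0.0, 0.0, 0.0]
contact_force: [-0.7, 0.0, 1.7]
gripper_width: 39.4
```

{"name": "drive_tool", "arguments": {
  "increments": [
    [-1, [0, 0, 0.003], 0],
    [-1, [0, 0, 0], 0]
  ]
}}

```text
clock: 10.85
position: [592.6, -56.0, 37.7]
ee_rot: [1.0, 0.0, 0.0, 0.0]
contact_force: [-1.8, 0.8, 5.2]
gripper_width: 39.2
```

{"name": "drive_tool", "arguments": {
  "increments": [
    [-0.05, [0, 0, 0], 0],
    [0, [0, 0, 0], 0],
    [0.2, [0, 0, 0], 0],
    [0.5, [0, 0, 0], 0],
    [0.7, [0, 0, 0], 0],
    [0.7, [0, 0, 0], 0],
    [0.7, [0, 0, 0], 0]
  ]
}}

```text
clock: 11.72
position: [592.4, -56.0, 36.5]
ee_rot: [1.0, 0.0, -0.0, 0.0]
contact_force: [0.6, -0.1, 0.3]
gripper_width: 72.7
```

{"name": "drive_tool", "arguments": {
  "increments": [
    [0.7, [0, 0, -0.02], 0],
    [0.7, [0, 0, -0.05], 0],
    [0.7, [0, 0, -0.1], 0],
    [0.7, [0, 0, -0.15], 0],
    [0.7, [0, 0, -0.15], 0],
    [0.7, [0, 0, 0], 0]
  ]
}}

```text
clock: 12.48
position: [595.0, -55.9, 183.6]
ee_rot: [1.0, 0.0, 0.006, -0.0]
contact_force: [-0.4, 0.1, 0.0]
gripper_width: 72.6
```

```bash
python3 look.py f 190,150,290,250 190,150,290,250
```

```text
scene 6.0
top 6.0
12.575 [592.3 -55.9 178.7] [ 0.18  0.38 -0.16 -0.   -1.02  1.39]
```

View pics/scene_f.png

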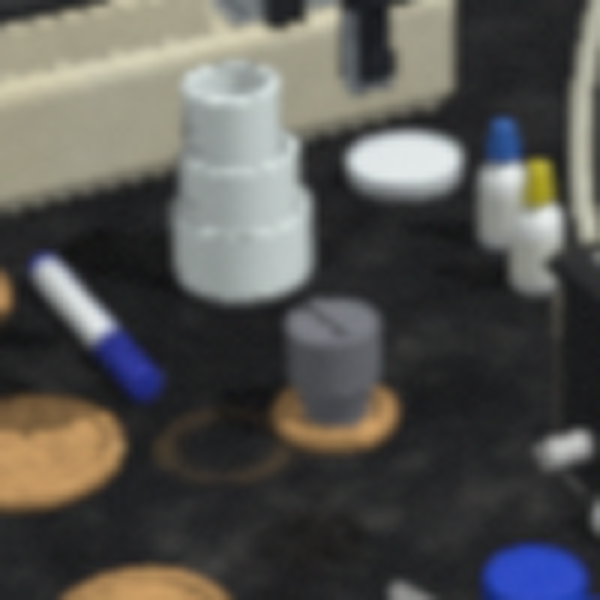

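View pics/top_f.png

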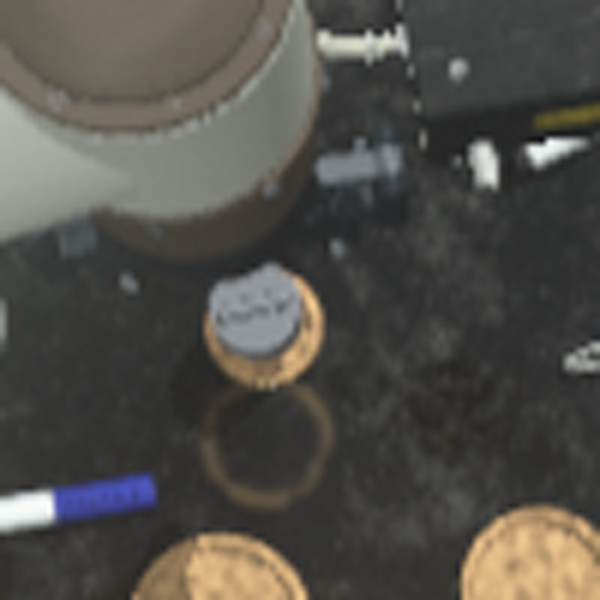

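The bung stands upright in the smallest mat, with its foot at about (335,410) inside the recess. Next is the jar.

{"name": "drive_tool", "arguments": {
  "increments": [
    [1, [0.014, -0.085, 0], 0],
    [1, [0.014, -0.085, 0], 0],
    [1, [0.014, -0.085, 0], 0],
    [1, [0.014, -0.085, 0], 0],
    [1, [0.014, -0.085, 0], 0],
    [1, [0.014, -0.085, 0], 0],
    [1, [0, 0, 0], 0.0875],
    [1, [0, 0, 0], 0.0875],
    [1, [0, 0, 0], 0.0875],
    [1, [0, 0, 0], 0.0875],
    [1, [0, 0, 0], 0.0875],
    [1, [0, 0, 0], 0.0875],
    [1, [0, 0, 0], 0.0875],
    [1, [0, 0, 0], 0.0875],
    [1, [0, 0, 0], 0.085],
    [1, [0, 0, 0.08], 0],
    [1, [0, 0, 0.08], 0],
    [1, [0, 0, 0], 0]
  ]
}}

```text
clock: 14.82
position: [615.9, 96.7, 126.8]
ee_rot: [0.707, -0.707, -0.001, 0.003]
contact_force: [-0.3, -0.4, 1.0]
gripper_width: 85.6
```

```bash
python3 look.py g 180,90,280,210 130,140,230,240
```

```text
scene 5.0
top 6.0
14.925 [617.8  97.2 129.7] [ 0.41  0.48 -0.14  0.   -0.95 -0.41]
```

View pics/scene_g.png

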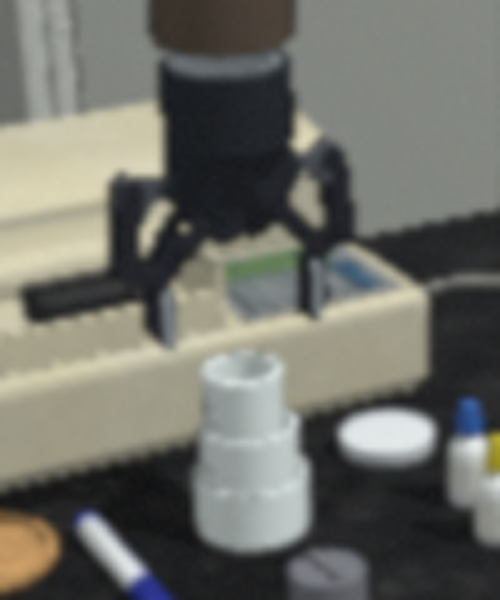

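{"name": "drive_tool", "arguments": {
  "increments": [
    [1, [0, 0, 0.0375], 0],
    [1, [0, 0, 0.0375], 0],
    [1, [0, 0, 0.0375], 0],
    [1, [0, 0, 0.0375], 0],
    [1, [0, 0, 0], 0],
    [0.4, [0, 0, 0], 0],
    [0.25, [0, 0, 0], 0],
    [0.2, [0, 0, 0], 0],
    [-1, [0, 0, 0], 0],
    [-1, [0, 0, 0], 0],
    [-1, [0, 0, 0], 0],
    [-1, [0, 0, 0], 0]
  ]
}}

```text
clock: 16.42
position: [617.9, 97.1, 85.3]
ee_rot: [0.708, -0.707, 0.0, -0.0]
contact_force: [-0.9, 0.9, 5.7]
gripper_width: 46.5
```

```bash
python3 look.py h 180,90,280,210 130,140,230,240
```

```text
scene 5.0
top 6.0
16.525 [617.9  97.1  85.3] [ 0.41  0.53 -0.18  0.   -0.86 -0.41]
```

View pics/scene_h.png

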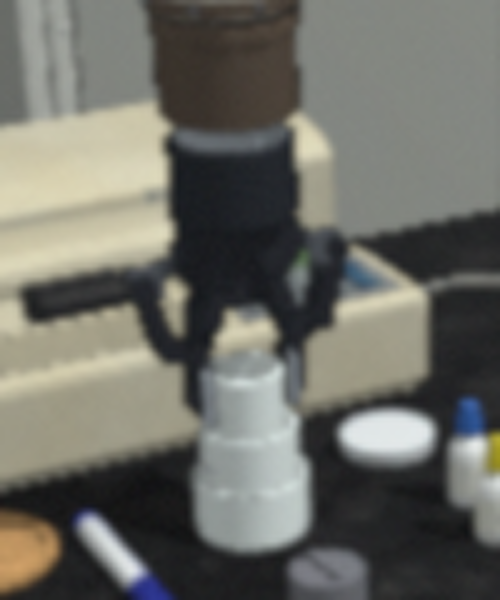

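{"name": "drive_tool", "arguments": {
  "increments": [
    [-1, [0, 0, -0.01], 0],
    [-1, [0, 0, -0.02], 0],
    [-1, [0, 0, -0.03], 0],
    [-1, [0, 0, -0.04], 0],
    [-1, [0, 0, -0.04], 0],
    [-1, [0, 0, -0.04], 0],
    [-1, [0, 0, -0.04], 0],
    [-1, [0, 0, -0.04], 0],
    [-1, [0, 0, -0.04], 0],
    [-1, [0, 0, 0], 0],
    [-1, [0, 0, 0], 0]
  ]
}}

```text
clock: 17.9
position: [617.2, 96.9, 174.1]
ee_rot: [0.707, -0.707, -0.0, 0.0]
contact_force: [0.1, -0.5, -0.6]
gripper_width: 46.6
```

```bash
python3 look.py i 180,90,280,210 130,140,230,240
```

```text
scene 5.0
top 6.0
18.0 [617.1  96.9 173.8] [ 0.41  0.44 -0.09 -0.   -1.05 -0.41]
```

View pics/scene_i.png

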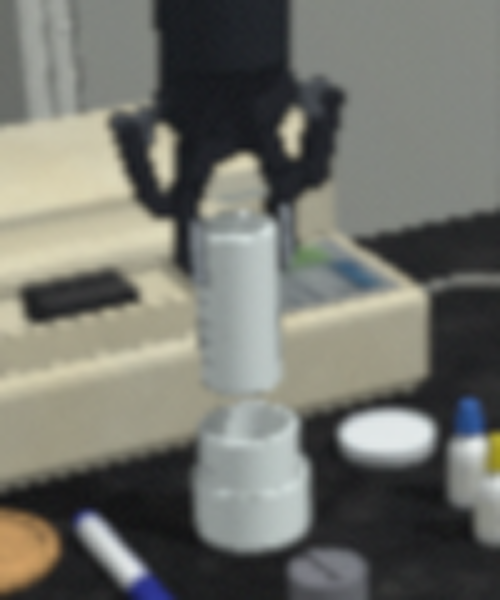

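{"name": "drive_tool", "arguments": {
  "increments": [
    [-1, [0.108, 0.069, 0], 0],
    [-1, [0.108, 0.069, 0], 0],
    [-1, [0.108, 0.069, 0], 0],
    [-1, [0.108, 0.069, 0], 0],
    [-1, [0.108, 0.069, 0], 0],
    [-1, [0.108, 0.069, 0], 0],
    [-1, [0.108, 0.069, 0], 0],
    [-1, [0.108, 0.069, 0], 0],
    [-1, [0, 0, 0], 0],
    [-1, [0, 0, 0.047], 0],
    [-1, [0, 0, 0.047], 0],
    [-1, [0, 0, 0.047], 0],
    [-1, [0, 0, 0.047], 0],
    [-1, [0, 0, 0.047], 0],
    [-1, [0, 0, 0], 0],
    [-1, [0, 0, 0], 0]
  ]
}}

```text
clock: 20.0
position: [452.6, -162.5, 104.2]
ee_rot: [0.708, -0.707, 0.0, -0.0]
contact_force: [0.1, -0.6, -0.1]
gripper_width: 46.2
```

```bash
python3 look.py j 160,190,260,290 230,180,330,280
python3 - <<'E'
from h import *
print(((proj("scene",[[451,-161.5,27]])-[160,190]+.5)*6).round(0),((proj("scene",[[451,-161.5,4],[451,-161.5,106]])-[160,190]+.5)*6).round(0))
E
```

```text
scene 6.0
top 6.0
20.1 [ 452.7 -162.5  104.6] [-0.01  0.3  -0.52  0.   -0.75  0.01]
[[315. 341.]] [[320. 388.]
 [301. 171.]]
```

View pics/scene_j.png

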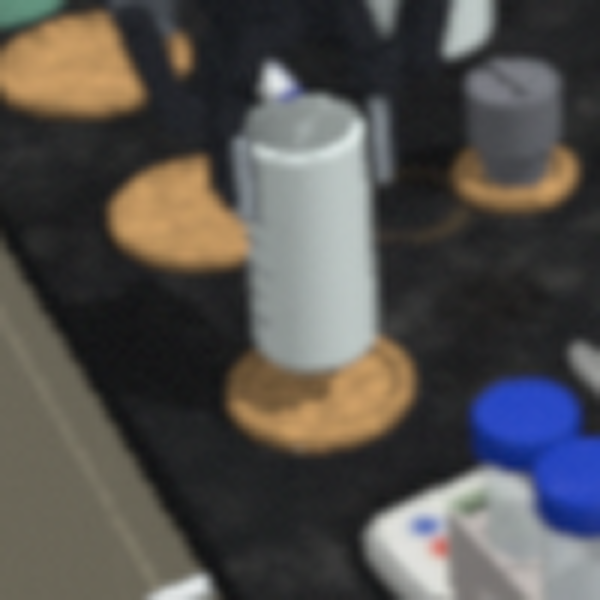

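View pics/top_j.png

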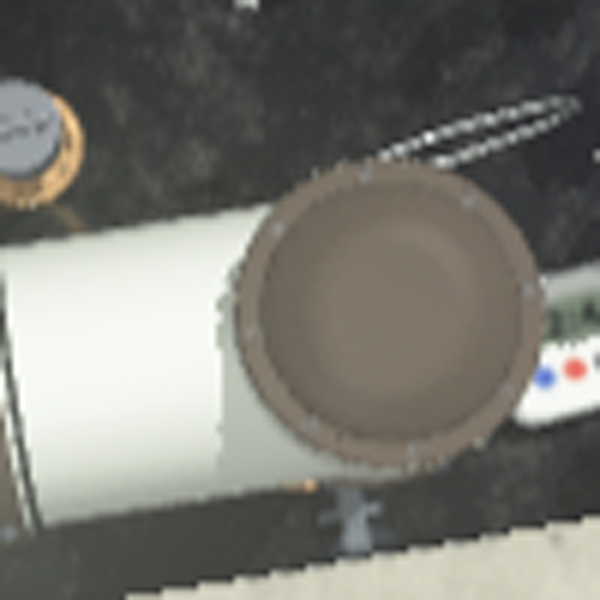

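{"name": "drive_tool", "arguments": {
  "increments": [
    [-1, [0, 0, 0.03], 0],
    [-1, [0, 0, 0.025], 0],
    [-1, [0, 0, 0.01], 0],
    [-1, [0, 0, 0.006], 0],
    [-1, [0, 0, 0.003], 0],
    [-1, [0, 0, 0], 0],
    [-1, [0, 0, 0], 0]
  ]
}}

```text
clock: 20.98
position: [452.3, -162.4, 82.0]
ee_rot: [0.707, -0.707, 0.0, -0.0]
contact_force: [-0.3, -0.5, -0.4]
gripper_width: 46.8
```

{"name": "drive_tool", "arguments": {
  "increments": [
    [-1, [0, 0, 0.003], 0],
    [-1, [0, 0, 0], 0]
  ]
}}

```text
clock: 21.22
position: [452.4, -162.5, 81.3]
ee_rot: [0.708, -0.707, 0.0, -0.0]
contact_force: [-1.7, -0.4, 2.5]
gripper_width: 46.8
```

Contact. Before I release, I'll look once more.

```bash
python3 look.py k 160,190,260,290 230,180,330,280
```

```text
scene 6.0
top 6.0
21.325 [ 452.4 -162.4   81.3] [-0.01  0.33 -0.55  0.   -0.69  0.01]
```

View pics/scene_k.png

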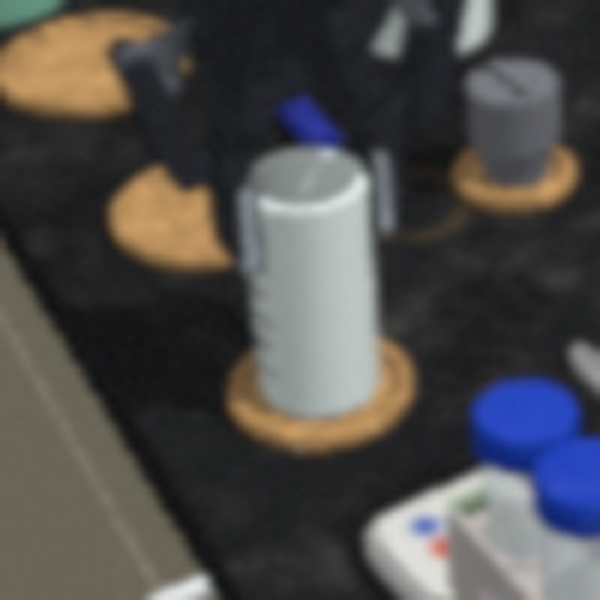

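{"name": "drive_tool", "arguments": {
  "increments": [
    [0.15, [0, 0, 0], 0],
    [0.3, [0, 0, 0], 0],
    [0.5, [0, 0, 0], 0],
    [0.8, [0, 0, 0], 0],
    [0.8, [0, 0, 0], 0],
    [0.8, [0, 0, 0], 0]
  ]
}}

```text
clock: 22.08
position: [452.2, -162.4, 80.9]
ee_rot: [0.707, -0.707, 0.0, -0.0]
contact_force: [0.3, -0.1, 0.3]
gripper_width: 76.5
```

{"name": "drive_tool", "arguments": {
  "increments": [
    [0.8, [0, 0, -0.02], 0],
    [0.8, [0, 0, -0.04], 0],
    [0.8, [0, 0, -0.06], 0],
    [0.8, [0, 0, -0.08], 0],
    [0.8, [0, 0, -0.1], 0],
    [0.8, [0, 0, 0], 0],
    [0.8, [0, 0, 0], 0]
  ]
}}

```text
clock: 22.95
position: [451.8, -162.3, 171.0]
ee_rot: [0.707, -0.707, -0.0, -0.0]
contact_force: [-0.7, 0.0, -0.2]
gripper_width: 76.9
```

```bash
python3 look.py l 160,170,280,290 160,180,300,285
```

```text
scene 5.0
top 5.714285714285714
23.05 [ 451.5 -162.3  170.2] [-0.01  0.21 -0.44 -0.   -0.92  0.01]
```

View pics/scene_l.png

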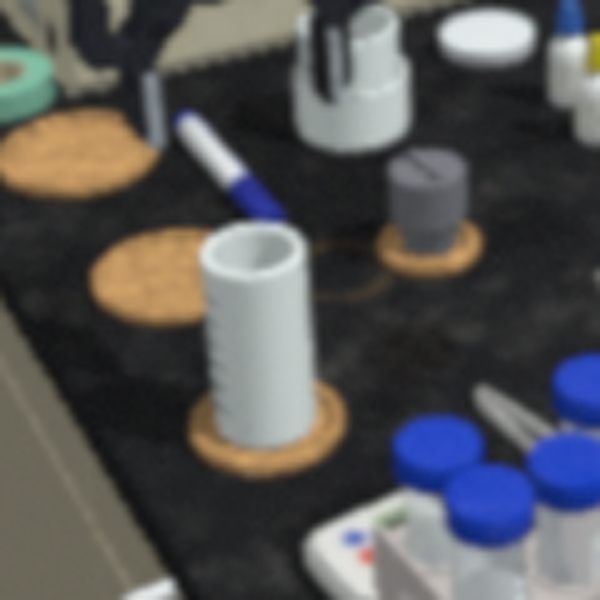

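Jar upright in its mat, at about (262,420). Next is the beaker.

{"name": "drive_tool", "arguments": {
  "increments": [
    [1, [-0.108, -0.069, 0], 0],
    [1, [-0.108, -0.069, 0], 0],
    [1, [-0.108, -0.069, 0], 0],
    [1, [-0.108, -0.069, 0], 0],
    [1, [-0.108, -0.069, 0], 0],
    [1, [-0.108, -0.069, 0], 0],
    [1, [-0.108, -0.069, 0], 0],
    [1, [-0.108, -0.069, 0], 0],
    [1, [0, 0, 0], 0],
    [1, [0, 0, 0.06], 0],
    [1, [0, 0, 0.06], 0],
    [1, [0, 0, 0.06], 0],
    [1, [0, 0, 0.05], 0],
    [1, [0, 0, 0], 0],
    [1, [0, 0, 0], 0]
  ]
}}

```text
clock: 24.92
position: [617.9, 96.9, 102.4]
ee_rot: [0.707, -0.707, 0.0, -0.0]
contact_force: [0.1, -0.2, 0.8]
gripper_width: 85.2
```

```bash
python3 look.py m 180,90,280,210 130,140,230,240
```

```text
scene 5.0
top 6.0
25.025 [618.   97.1 102.8] [ 0.41  0.51 -0.17  0.   -0.89 -0.41]
```

View pics/scene_m.png

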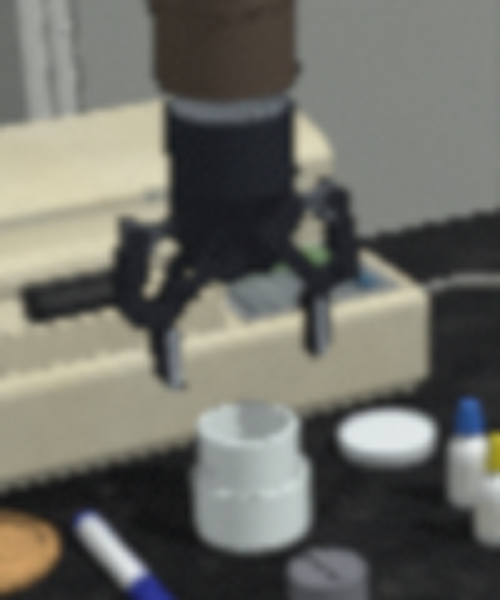

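View pics/top_m.png

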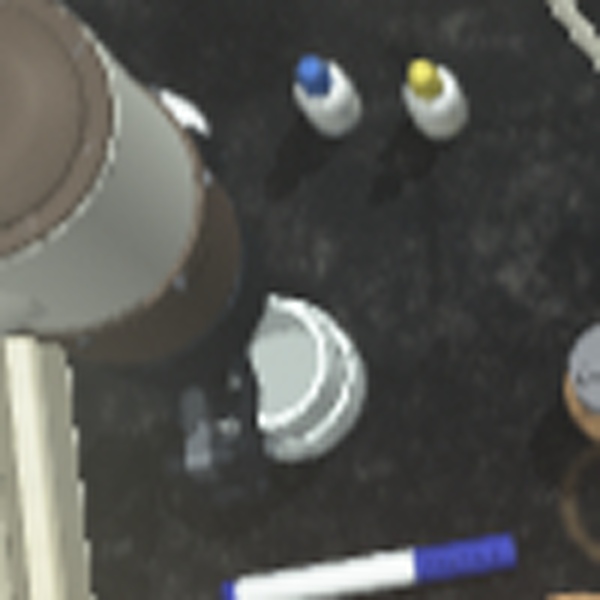

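Run:
```python
from h import *
# right-front top edge of instrument: top px and scene px
for u in((142.5,198),(144.5,235),(137,205)):
  for z in(0,60,100): print(u,z,ray("top",u,z).round(0))
for u in((180+80,90+62),(180+50,90+77)):
  for z in (60,100): print("scene",u,z,ray("scene",u,z).round(0))
```

```text
(142.5, 198) 0 [651. 195.]
(142.5, 198) 60 [637. 178.]
(142.5, 198) 100 [627. 167.]
(144.5, 235) 0 [546. 201.]
(144.5, 235) 60 [538. 184.]
(144.5, 235) 100 [532. 172.]
(137, 205) 0 [634. 213.]
(137, 205) 60 [621. 195.]
(137, 205) 100 [612. 183.]
scene (260, 152) 60 [791. 221.]
scene (260, 152) 100 [746. 136.]
scene (230, 167) 60 [651. 162.]
scene (230, 167) 100 [616.  82.]
```

{"name": "drive_tool", "arguments": {
  "increments": [
    [1, [0, 0, 0.042], 0],
    [1, [0, 0, 0.042], 0],
    [1, [0, 0, 0.042], 0],
    [1, [0, 0, 0.042], 0],
    [1, [0, 0, 0], 0],
    [0.6, [0, 0, 0], 0],
    [0.5, [0, 0, 0], 0],
    [0.45, [0, 0, 0], 0],
    [-1, [0, 0, 0], 0],
    [-1, [0, 0, 0], 0],
    [-1, [0, 0, 0], 0],
    [-1, [0, 0, 0], 0]
  ]
}}

```text
clock: 26.52
position: [618.2, 97.2, 52.5]
ee_rot: [0.708, -0.707, 0.001, -0.001]
contact_force: [0.0, -0.5, 5.7]
gripper_width: 57.1
```

{"name": "drive_tool", "arguments": {
  "increments": [
    [-1, [0, 0, -0.01], 0],
    [-1, [0, 0, -0.02], 0],
    [-1, [0, 0, -0.03], 0],
    [-1, [0, 0, -0.04], 0],
    [-1, [0, 0, -0.04], 0],
    [-1, [0, 0, -0.04], 0],
    [-1, [0, 0, -0.04], 0],
    [-1, [0, 0, -0.04], 0],
    [-1, [0, 0, 0], 0],
    [-1, [0, 0, 0], 0]
  ]
}}

```text
clock: 27.78
position: [617.2, 96.9, 129.1]
ee_rot: [0.707, -0.707, -0.0, 0.0]
contact_force: [0.9, -0.4, -0.8]
gripper_width: 56.8
```

```bash
python3 look.py n 180,90,280,210 130,140,230,240
```

```text
scene 5.0
top 6.0
27.875 [617.1  96.8 128.8] [ 0.41  0.48 -0.14 -0.   -0.95 -0.41]
```

View pics/scene_n.png

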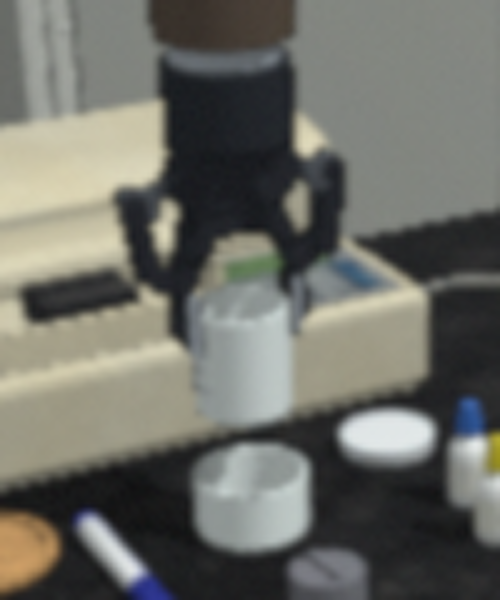

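{"name": "drive_tool", "arguments": {
  "increments": [
    [-1, [0.053, 0.076, 0], 0],
    [-1, [0.053, 0.076, 0], 0],
    [-1, [0.053, 0.076, 0], 0],
    [-1, [0.053, 0.076, 0], 0],
    [-1, [0.053, 0.076, 0], 0],
    [-1, [0.053, 0.076, 0], 0],
    [-1, [0.053, 0.074, 0], 0],
    [-1, [0, 0, 0], 0],
    [-1, [0, 0, 0.045], 0],
    [-1, [0, 0, 0.045], 0],
    [-1, [0, 0, 0.045], 0],
    [-1, [0, 0, 0.045], 0],
    [-1, [0, 0, 0], 0],
    [-1, [0, 0, 0], 0]
  ]
}}

```text
clock: 29.62
position: [459.0, -14.4, 75.6]
ee_rot: [0.708, -0.707, 0.0, -0.0]
contact_force: [-0.7, 0.3, -0.9]
gripper_width: 57.1
```

```bash
python3 look.py o 150,170,250,270 170,200,270,300
```

```text
scene 6.0
top 6.0
29.725 [459.1 -14.4  76. ] [ 0.32  0.31 -0.61  0.   -0.65 -0.32]
```

View pics/scene_o.png

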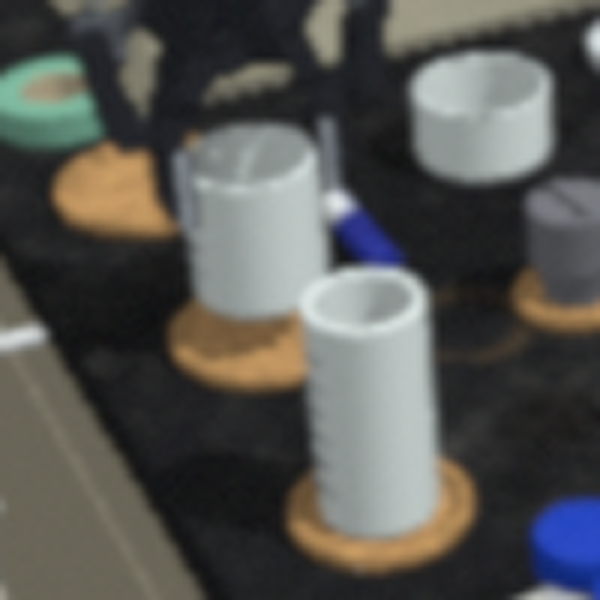

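{"name": "drive_tool", "arguments": {
  "increments": [
    [-1, [0, 0, 0.03], 0],
    [-1, [0, 0, 0.025], 0],
    [-1, [0, 0, 0.01], 0],
    [-1, [0, 0, 0.006], 0],
    [-1, [0, 0, 0.003], 0],
    [-1, [0, 0, 0.003], 0],
    [-1, [0, 0, 0], 0],
    [-1, [0, 0, 0], 0]
  ]
}}

```text
clock: 30.72
position: [458.8, -14.5, 52.5]
ee_rot: [0.707, -0.707, 0.0, -0.0]
contact_force: [-0.6, 0.3, -0.1]
gripper_width: 56.8
```

```bash
python3 look.py p 150,170,250,270 170,200,270,300
```

```text
scene 6.0
top 6.0
30.825 [458.8 -14.5  52.5] [ 0.32  0.35 -0.63  0.   -0.59 -0.32]
```

View pics/scene_p.png

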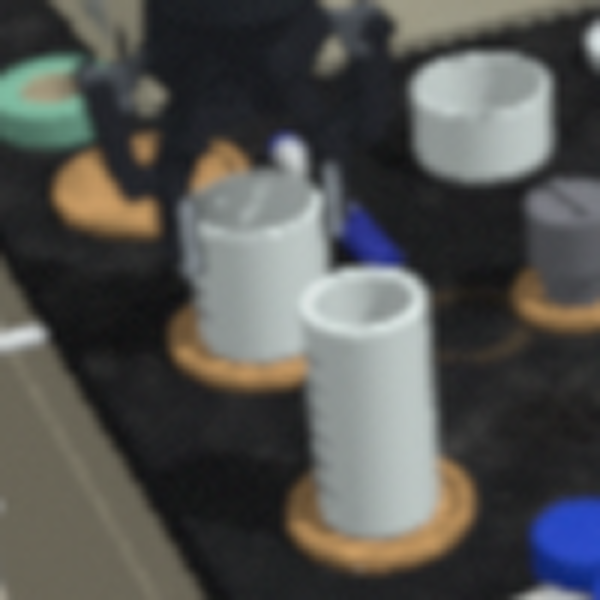

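{"name": "drive_tool", "arguments": {
  "increments": [
    [-1, [0, 0, 0.002], 0],
    [-1, [0, 0, 0.002], 0],
    [-1, [0, 0, 0], 0],
    [0.45, [0, 0, 0], 0],
    [0.6, [0, 0, 0], 0],
    [0.8, [0, 0, 0], 0],
    [1, [0, 0, 0], 0],
    [1, [0, 0, 0], 0],
    [1, [0, 0, 0], 0]
  ]
}}

```text
clock: 31.95
position: [458.6, -14.5, 51.2]
ee_rot: [0.707, -0.707, -0.0, 0.0]
contact_force: [0.3, -0.3, -0.5]
gripper_width: 85.2
```

{"name": "drive_tool", "arguments": {
  "increments": [
    [1, [0, 0, -0.02], 0],
    [1, [0, 0, -0.04], 0],
    [1, [0, 0, -0.06], 0],
    [1, [0, 0, -0.08], 0],
    [1, [0, 0, -0.08], 0],
    [1, [0, 0, 0], 0],
    [1, [0, 0, 0], 0]
  ]
}}

```text
clock: 32.83
position: [458.2, -14.5, 135.2]
ee_rot: [0.707, -0.707, -0.0, -0.0]
contact_force: [0.2, -0.3, -1.0]
gripper_width: 85.3
```

```bash
python3 look.py q 150,150,270,270 140,180,300,290
```

```text
scene 5.0
top 5.0
32.925 [458.  -14.6 134.6] [ 0.32  0.22 -0.54 -0.   -0.81 -0.32]
```

View pics/scene_q.png

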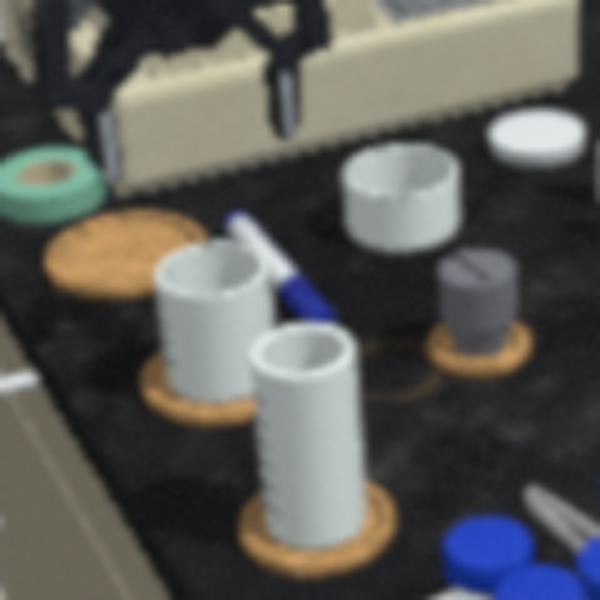

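View pics/top_q.png

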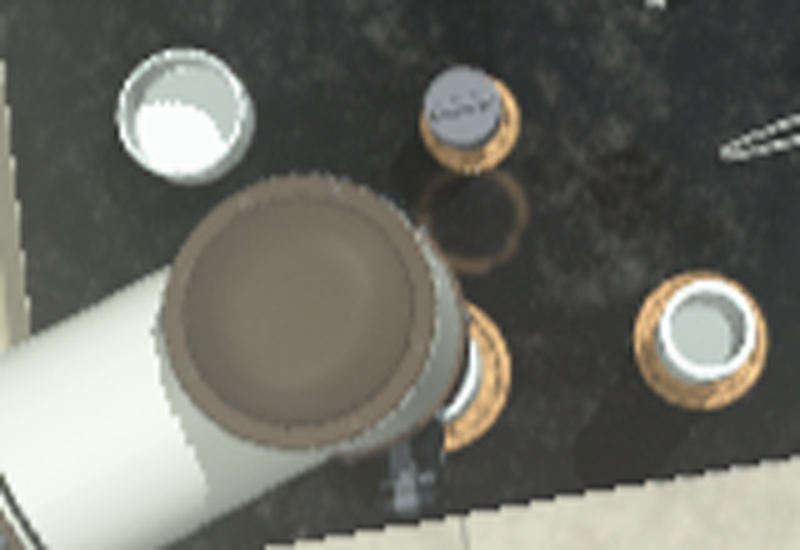

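Run:
```python
from h import *
for n,roi in(("top",(158,185,196,222)),("scene",(214,176,246,203))):
    im=cv2.imread(f"pics/raw_{n}_q.png");x0,y0,x1,y1=roi
    m=np.zeros(im.shape[:2],np.uint8);m[y0:y1,x0:x1]=im[y0:y1,x0:x1,1]>100
    for c,a in comps(cv2.morphologyEx(m,cv2.MORPH_CLOSE,np.ones((5,5))),100): print(n,c,a,fit(n,c,[(34.5,38),(34.5,0)]))
```

```text
top [177.83664122 204.35419847] 655 (array([612.20194039,  94.45162628]), 573.3608688348904)
scene [229.80732177 188.62235067] 519 (array([619.90724951, 101.57367846]), 433.3699439999182)
```

{"name": "drive_tool", "arguments": {
  "increments": [
    [1, [-0.053, -0.076, 0], 0],
    [1, [-0.053, -0.076, 0], 0],
    [1, [-0.053, -0.076, 0], 0],
    [1, [-0.053, -0.076, 0], 0],
    [1, [-0.053, -0.076, 0], 0],
    [1, [-0.053, -0.076, 0], 0],
    [1, [-0.053, -0.074, 0], 0],
    [1, [0, 0, 0], 0],
    [1, [0, 0, 0.05], 0],
    [1, [0, 0, 0.05], 0],
    [1, [0, 0, 0.05], 0],
    [1, [0, 0, 0.05], 0],
    [1, [0, 0, 0], 0],
    [1, [0, 0, 0], 0]
  ]
}}

```text
clock: 34.67
position: [617.9, 97.0, 75.5]
ee_rot: [0.708, -0.707, 0.0, -0.0]
contact_force: [-0.7, 0.3, 0.1]
gripper_width: 85.7
```

```bash
python3 look.py r 180,110,280,210 130,140,230,240
```

```text
scene 6.0
top 6.0
34.775 [618.   97.1  75.9] [ 0.41  0.54 -0.19  0.   -0.84 -0.41]
```

View pics/scene_r.png

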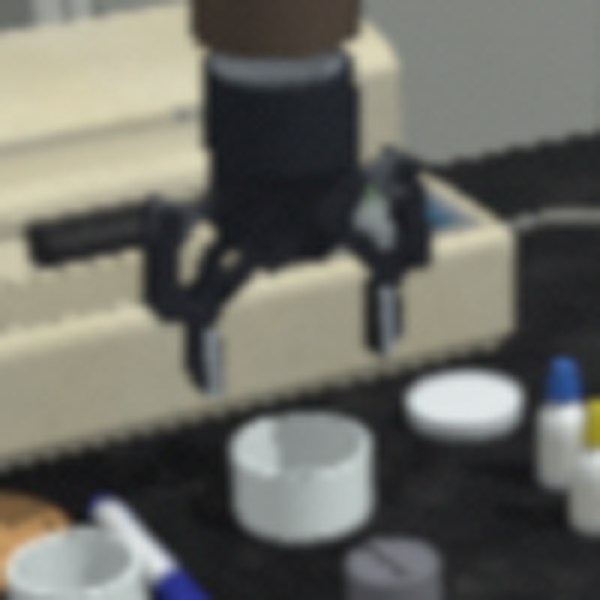

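View pics/top_r.png

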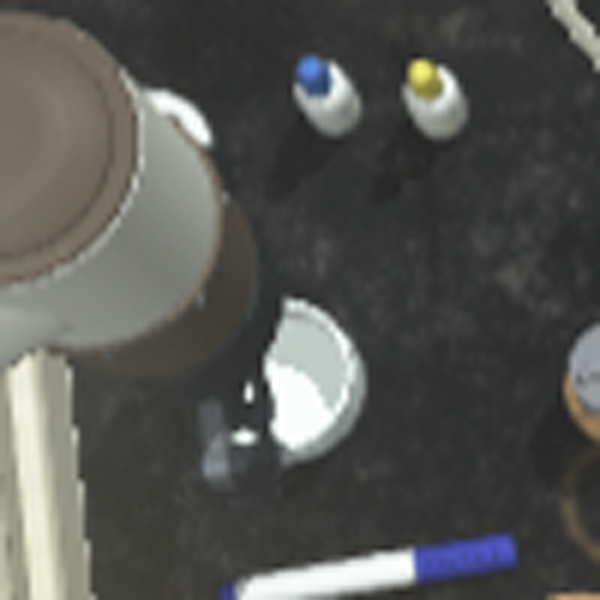

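{"name": "drive_tool", "arguments": {
  "increments": [
    [1, [0, 0, 0.03], 0],
    [1, [0, 0, 0.03], 0],
    [1, [0, 0, 0.03], 0],
    [1, [0, 0, 0.03], 0],
    [1, [0, 0, 0], 0]
  ]
}}

```text
clock: 35.4
position: [616.9, 96.7, 38.0]
ee_rot: [0.707, -0.707, -0.0, 0.001]
contact_force: [-0.1, 0.4, 0.5]
gripper_width: 85.4
```

```bash
python3 look.py s 180,110,280,210 130,140,230,240
```

```text
scene 6.0
top 6.0
35.5 [617.7  97.   39.1] [ 0.41  0.59 -0.22  0.   -0.76 -0.41]
```

View pics/scene_s.png

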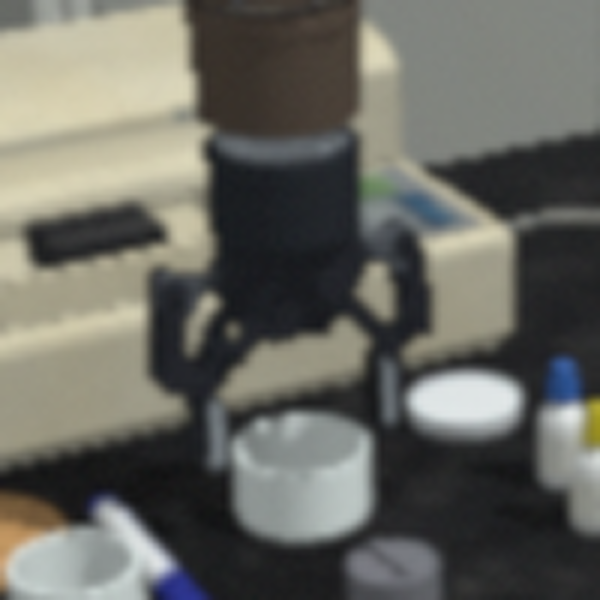

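Run:
```python
from h import *
print(ray("top",(154,165.5),12),ray("top",(154,176.5),0),ray("scene",(130+510/4,135+170/4),10))
```

```text
[737.02092028 149.48918967] [708.39775464 156.00144596] [737.7313214  141.68284261]
```

{"name": "drive_tool", "arguments": {
  "increments": [
    [1, [0, 0, 0.03], 0],
    [1, [0, 0, 0.025], 0],
    [1, [0, 0, 0.015], 0],
    [1, [0, 0, 0], 0],
    [0.85, [0, 0, 0], 0],
    [0.75, [0, 0, 0], 0],
    [0.7, [0, 0, 0], 0],
    [-1, [0, 0, 0], 0],
    [-1, [0, 0, 0], 0],
    [-1, [0, 0, 0], 0],
    [-1, [0, 0, 0], 0]
  ]
}}

```text
clock: 36.88
position: [618.0, 97.2, 18.8]
ee_rot: [0.708, -0.707, 0.0, -0.001]
contact_force: [-0.6, 0.8, 5.4]
gripper_width: 66.4
```

{"name": "drive_tool", "arguments": {
  "increments": [
    [-1, [0, 0, -0.01], 0],
    [-1, [0, 0, -0.02], 0],
    [-1, [0, 0, -0.03], 0],
    [-1, [0, 0, -0.03], 0],
    [-1, [0, 0, -0.03], 0],
    [-1, [0, 0, -0.03], 0],
    [-1, [0, 0, 0], 0],
    [-1, [0, 0, 0], 0]
  ]
}}

```text
clock: 37.88
position: [617.3, 96.9, 63.0]
ee_rot: [0.707, -0.707, -0.0, 0.0]
contact_force: [-0.9, -0.4, 0.1]
gripper_width: 66.3
```

```bash
python3 look.py t 180,110,280,210 130,140,230,240
```

```text
scene 6.0
top 6.0
37.975 [617.2  96.8  62.7] [ 0.41  0.56 -0.2  -0.   -0.81 -0.41]
```

View pics/scene_t.png

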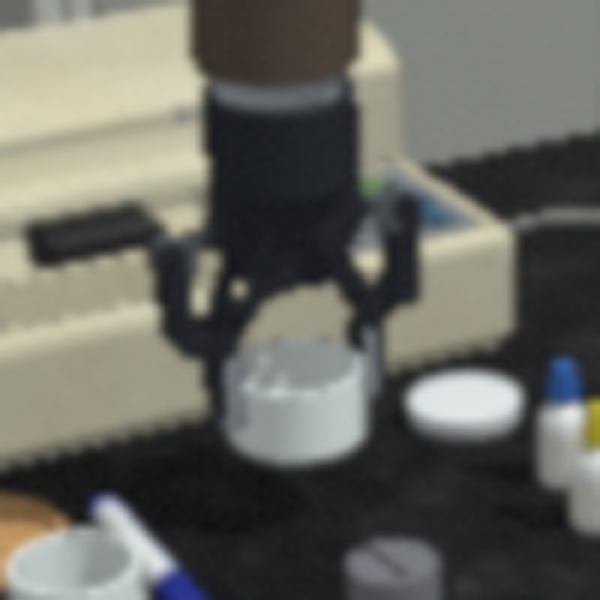

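Run:
```python
import cv2
im=cv2.imread("pics/top0.png")[150:300,5:165]
cv2.imwrite("pics/it.png",cv2.resize(im,None,fx=4,fy=4,interpolation=cv2.INTER_CUBIC))
im=cv2.imread("pics/scene0.png")[90:200,140:275]
cv2.imwrite("pics/is.png",cv2.resize(im,None,fx=5,fy=5,interpolation=cv2.INTER_CUBIC))
```

```text
(no output)
```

View pics/it.png

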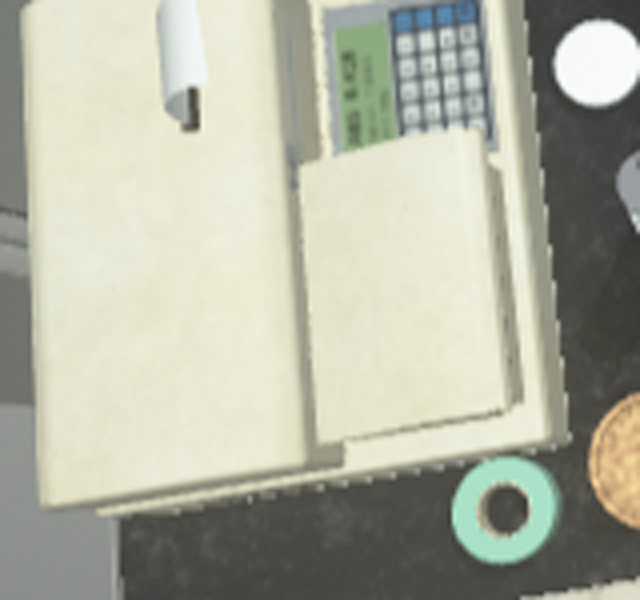

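View pics/is.png

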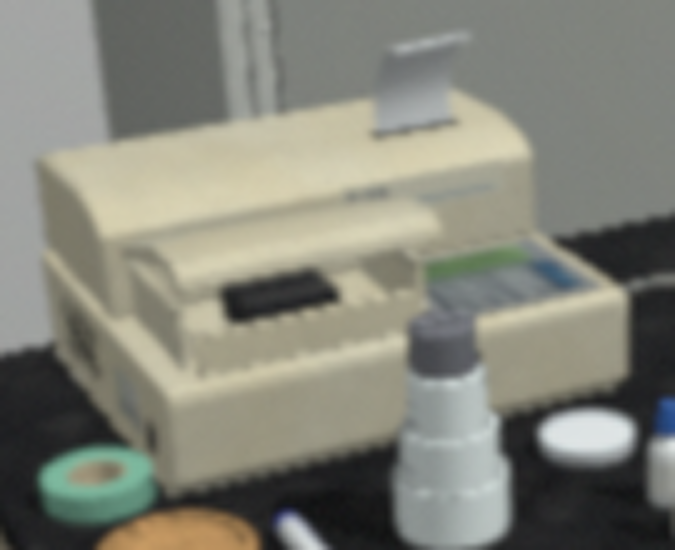

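Run:
```python
from h import *
print(ray("scene",(173,187.6),0),ray("top",(146.25,260),0))
for z in(40,50,60,70): print(z,ray("scene",(173,171),z),ray("top",(143,258.5),z))
```

```text
[480.31367919 233.4720244 ] [477.29506914 203.30651404]
40 [496.92358769 269.34476895] [479.73982688 199.84869984]
50 [491.1672374 248.0368241] [478.97090636 196.89390468]
60 [485.41088711 226.72887925] [478.20198583 193.93910951]
70 [479.65453682 205.4209344 ] [477.43306531 190.98431434]
```

{"name": "drive_tool", "arguments": {
  "increments": [
    [-1, [-0.022, 0.076, 0], 0],
    [-1, [-0.022, 0.076, 0], 0],
    [-1, [-0.022, 0.076, 0], 0],
    [-1, [-0.022, 0.076, 0], 0],
    [-1, [-0.022, 0.076, 0], 0],
    [-1, [-0.022, 0.076, 0], 0],
    [-1, [-0.022, 0.078, 0], 0],
    [-1, [0, 0, 0], 0],
    [-1, [0, 0, 0.035], 0],
    [-1, [0, 0, 0.035], 0],
    [-1, [0, 0, 0], 0],
    [-1, [0, 0, 0], 0]
  ]
}}

```text
clock: 39.48
position: [457.6, 142.8, 41.9]
ee_rot: [0.707, -0.707, 0.0, 0.0]
contact_force: [-0.2, 0.1, -1.5]
gripper_width: 66.1
```

```bash
python3 look.py u 130,140,230,240 120,200,220,300
```

```text
scene 6.0
top 6.0
39.575 [457.6 143.   42.3] [ 0.64  0.4  -0.59  0.   -0.58 -0.64]
```

View pics/scene_u.png

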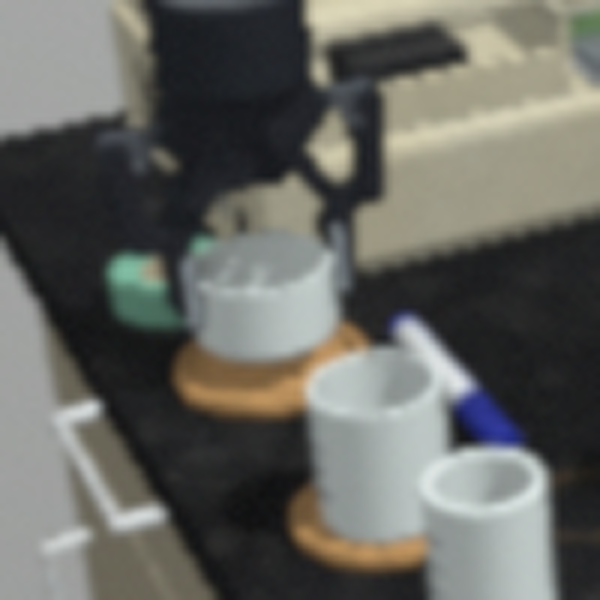

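View pics/top_u.png

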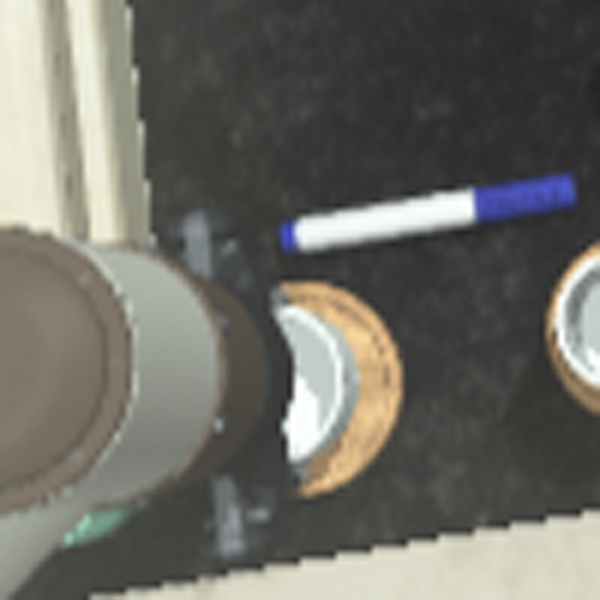

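{"name": "drive_tool", "arguments": {
  "increments": [
    [-1, [0, 0, 0.025], 0],
    [-1, [0, 0, 0.02], 0],
    [-1, [0, 0, 0.01], 0],
    [-1, [0, 0, 0.005], 0],
    [-1, [0, 0, 0.003], 0],
    [-1, [0, 0, 0.003], 0],
    [-1, [0, 0, 0], 0],
    [-1, [0, 0, 0], 0]
  ]
}}

```text
clock: 40.58
position: [457.4, 143.1, 22.8]
ee_rot: [0.708, -0.707, 0.0, -0.0]
contact_force: [-1.9, 0.1, 5.5]
gripper_width: 66.6
```

```bash
python3 look.py v 130,140,230,240 120,200,220,300
```

```text
scene 6.0
top 6.0
40.675 [457.4 143.1  22.8] [ 0.64  0.43 -0.6   0.   -0.53 -0.64]
```

View pics/scene_v.png

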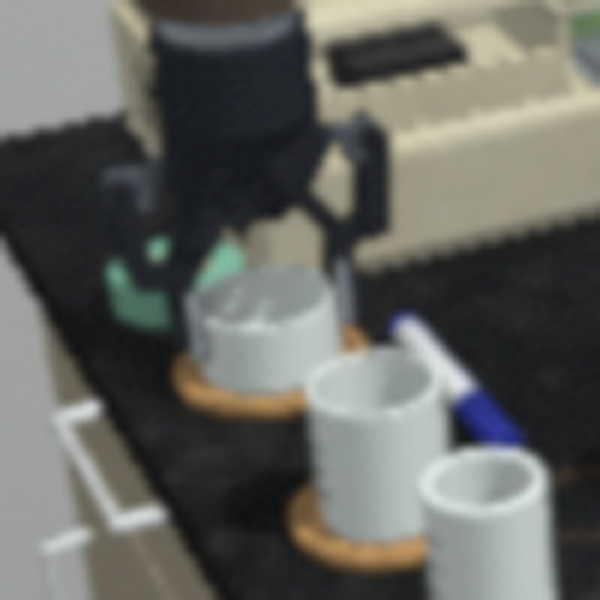

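Seated at z = 22.8, which is the expected contact height. I'll release and retreat.

{"name": "drive_tool", "arguments": {
  "increments": [
    [0.65, [0, 0, 0], 0],
    [0.75, [0, 0, 0], 0],
    [0.9, [0, 0, 0], 0],
    [1, [0, 0, 0], 0],
    [1, [0, 0, 0], 0],
    [1, [0, 0, 0], 0],
    [1, [0, 0, -0.02], 0],
    [1, [0, 0, -0.04], 0],
    [1, [0, 0, -0.08], 0],
    [1, [0, 0, -0.12], 0],
    [1, [0, 0, -0.12], 0],
    [1, [0, 0, -0.12], 0],
    [1, [0, 0, -0.1], 0],
    [1, [0, 0, 0], 0],
    [1, [0, 0, 0], 0]
  ]
}}

```text
clock: 42.55
position: [456.7, 142.7, 202.3]
ee_rot: [0.707, -0.707, -0.0, 0.0]
contact_force: [0.1, -0.6, -0.3]
gripper_width: 85.3
```

```bash
python3 look.py w 150,150,270,270 130,180,300,290
```

```text
scene 5.0
top 4.705882352941177
42.65 [456.6 142.6 201.5] [ 0.64  0.17 -0.4  -0.   -1.   -0.64]
```

View pics/scene_w.png

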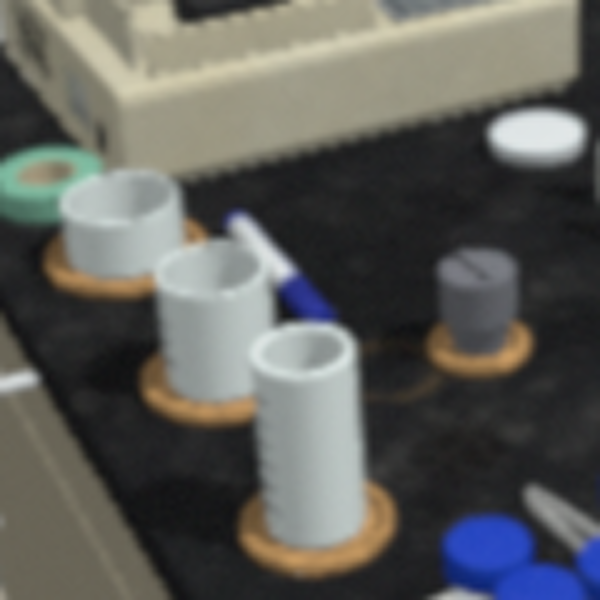

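View pics/top_w.png

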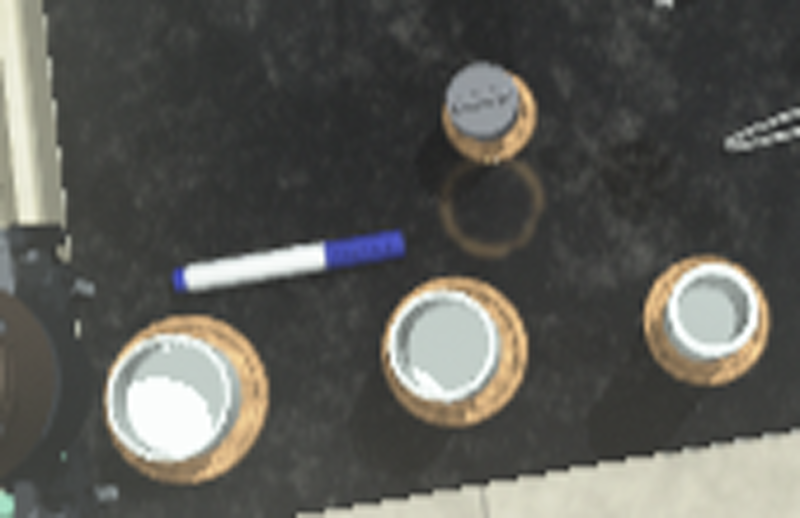

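Run:
```python
from h import *
f=800/170
for nm,xy,h,obsrim,obsmat in(("dish",(457,143),42,(173,397),(187,399)),("beaker",(458,-14.5),70,(442,345),(455,351)),("jar",(452,-162),102,(713,310),(707,320))):
    mc=hullc("top",xy,[({"dish":47.5,"beaker":42.5,"jar":37}[nm],0),({"dish":47.5,"beaker":42.5,"jar":37}[nm],8)])[0]
    d=(proj("top",[*xy,h])[0]-mc)*f
    o=np.subtract(obsrim,obsmat); e=(o-d)/f*2.4
    print(nm,d.round(1),o,"err mm (right,down)",e.round(1))
```

```text
dish [-15.6  -1.7] [-14  -2] err mm (right,down) [ 0.8 -0.2]
beaker [-10.   -5.3] [-13  -6] err mm (right,down) [-1.5 -0.4]
jar [ 10. -11.] [  6 -10] err mm (right,down) [-2.   0.5]
```

All three containers are within about 2 mm of their mat centres, and the allowed clearance is 7 mm. The bung foot is also inside its recess. Handing in.

Run:
```python
from bench import *
print(job_done()); print(read_state()["clock"])
```

```text
the job is handed in; nothing more can be done
None
the job is handed in; nothing more can be done
```

I took the stack apart in the order asked: bung, jar, beaker, dish. Each one went upright into the recess of its own mat. I turned the bung about 90° as I lifted its foot out of the jar's mouth; its rib looks about a quarter turn round from where it started.

- **Final pictures:** they show all four standing upright, with the gripper open and about 180 mm clear above the dish mat.
- **Centring:** measured from the top view against the mats, the dish is about 0.8 mm off centre, the beaker 1.6 mm and the jar 2 mm. The clearance all round is 7 mm. I judged the bung's foot by eye in the scene picture only, and it sits well inside its recess.
- **Time and forces:** I handed in at about 43 s of the 128 s allowed. The highest force I saw in a reading was about 6 N.
- **Disagreements:** the two cameras differed by about 3–4 mm on where the mats and the stack were, so I used values in between. The gripper read 2–3 mm narrower than each thing's nominal diameter. Neither affected the result.

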